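# Hang a glaze sample on the revolving sample tree

## Task

Turn the revolving sample tree until its empty wire branch points at the robot, then take the blue sample tile out of the drying rack and hang it by its slot on that branch, slid fully home against the fat socket, and let go. The wire has been knocked crooked, so feel for it gently with the tile: nothing may be pushed hard. Leave the two samples already hanging on the tree where they hang, and do not disturb anything else on the table.

Things in the scene. Friction and masses are not known exactly. Their poses are not given: they have to be found in the camera images.
- tree: Turning head of the revolving sample tree: black hub 36 mm across, red cap (top 230 mm above the table), three branches 120 degrees apart. Origin on the turning axis, 150 mm above the table; z up; its x axis points along the socket of the EMPTY branch; the branches at +120 and -120 degrees carry hanging samples (from 22 mm below to 68 mm above this origin, about 60 mm out).
- tree_hub (a point): Point on the tree's turning axis where the branches' centre lines meet, 195 mm above the table. The head turns more than a full turn either way, but stiffly, and stays where it is left: turning it takes about 8 N sideways, 90 mm out from the axis. The post below is 22 mm thick, the round foot 160 mm across.
- free_root (a point): Centre of the end face of the empty branch's socket, where the wire comes out; a hung tile is home when its face lies on this end face. Each branch is an aluminium socket tube 16 mm thick, ending 50 mm from the axis, then a bare flat-ended steel wire 7 mm thick sticking out 60 mm more. Branches rise outwards by 5 degrees. Turns with the tree.
- wire_mid (a point): Where the empty wire's middle would be if it were straight: 80 mm from the axis, on its centre line; turns with the tree. The real wire has been knocked crooked about its root, sideways to one side: its end (110 mm from the axis) lies 4 to 13 mm off the straight line, its middle half as much. No pose listed shows this. Gentle forces do not bend it further.
- blue_sample_mid (a point): Centre (half-way up) of the blue sample: a ceramic tile 54 mm wide (its y), 7 mm thick (its x) and 90 mm tall (its z), 50 to 90 g, cobalt blue glazed top edge and blue chips on both faces, both faces alike. It stands upright in one of the three grooves of the drying rack (which one varies), its foot 6 mm above the table. To be gripped across its 54 mm width, from above.
- blue_sample_slot (a point): Centre of the hanging slot that goes right through the blue sample's thickness, 23 mm above the tile's centre: 10 mm wide, 16 mm high, its upper edge 14 mm below the tile's top. Axes as the tile's.
- rack: Fixed wooden drying rack, 150 mm (x) by 58 mm (y) by 20 mm high, origin under its centre; three cross grooves 9 mm wide and 14 mm deep, at x = -48, 0 and +48 mm, in which the samples stand upright with their width along the rack's y.
- tree_foot: The tree's fixed round foot, origin under its centre, on the turning axis. Its -x axis points towards the robot's base (to within 7 degrees): the direction in which the empty branch is to point.
- yellow_sample_mid (a point): Centre of the yellow sample, a loose upright handmade ceramic colour sample of the same make as the blue one, standing in another groove; leave it standing.
- green_sample_mid (a point): Centre of the green sample, a loose upright handmade ceramic colour sample of the same make as the blue one, standing in another groove; leave it standing.
- red_sample_mid (a point): Centre of the red sample, a loose upright handmade ceramic colour sample of the same make as the blue one, hanging on the tree's branch at +120 degrees; it hangs loosely and swings a little; must stay hung.
- white_sample_mid (a point): Centre of the white sample, a loose upright handmade ceramic colour sample of the same make as the blue one, hanging on the tree's branch at -120 degrees; it hangs loosely and swings a little; must stay hung.
- glue: White glue bottle with red cap, 54 mm across and 150 mm tall, origin under its base; leave alone.
- grout_jar: Jar of grout, 72 mm across and 75 mm tall, origin under its base; leave alone.
- spreader: Adhesive spatula lying on the table, about 250 mm long; leave alone.
- cup: White mug, 72 mm across and 85 mm tall, origin under its base; leave alone.
- blue_sample: The blue sample itself; origin under the middle of its foot, 45 mm below its centre; z up its height, x through its thickness.

How it is judged:
By the outcome, as a careful person would: the job done as asked, in the order asked, and still so for the second after the job is handed in, with the robot touching nothing.
It also fails if it takes over 72 s, if anything falls off the work surface, if the arm or the gripper's body presses on something with over 40 N, if the wrist force passes 120 N, or if a joint passes its speed limit or range.

## Robot

A 7-joint arm with a two-finger parallel gripper is mounted at the origin on the work surface. World frame = base frame: x ahead of the robot, y to its left, z up, the work surface at z = 0. Lengths are in m, angles in rad, forces in N, time in s.
With the tool pointing down it reaches from about 0.4 to 0.85 m from the base axis. Payload 10.4 kg.
Tool frame: the origin (TCP) lies between the finger pads; the fingertips stand 22 mm ahead of it and the grasp point (between the pads) lies 3 mm ahead of it (r.nose_length is the distance from the TCP to the fingertips, in m); z points along the fingers, y is the line along which they close (so a half turn about z gives the same grasp; the last joint's range is limited). The gripper opens to 87 mm and grips with 3 to 60 N. Pads are 19 mm wide; open, the fingers measure 117 mm over their backs; the gripper's body (75 mm by 190 mm) begins 51 mm behind the grasp point.
Start: joints at [1.225, 0.332, -0.065, 1.46, 0.022, 1.35, -0.088], TCP at [0.198, -0.593, 0.245] pointing down, gripper open.
Joint ranges: [-2.6, 2.6], [-0.5, 2.12], [-1.47, 1.34], [0.16, 2.42], [-1.27, 4.41], [0.06, 2.06], [-2.6, 2.6]. Speed limits (rad/s): [2.22, 2.22, 2.79, 2.79, 3.14, 3.14, 3.14].

## Interface

Orientations are given as a unit quaternion [x, y, z, w].
In Python, from bench import readout, cams, r gives the robot as it stands. The module is installed in compiled form; this text tells all that it offers.
- The arm moves only by the tool step_arm, never from a script. Its argument "deltas" is a list that holds one entry, the list of rows, each a list of 7 numbers: the turn, a rotation vector about the tool's x, y, z in rad, then the shift along the tool's x, y, z in m, then the opening in per cent of the stroke, from 0 (shut) to 100 (fully open). A call has 1 to 20 rows; each row is the pose to reach, as a shift and turn from the pose commanded when the call began, along the tool's axes at that moment; what a row does not reach only later rows make up. A row lasts 1/8 s, in which the tool goes at most 62.5 mm and 10.7 degrees, less where a joint would pass 70% of its speed; a pose out of reach is approached as far as the arm can. A call with a gripper value outside its range is refused whole. The fingers move at their own pace and stop on an object; "squeeze" is the grip in N (left out, the last holds). Time passes only in rows, so rows that repeat a pose let the fingers close. It gives the time, the measured TCP pose, the force, the opening and the grip force at its end, in the units of the state.
- readout.read_state(): the state, without advancing time (a new reading comes with each control period).
- cams.camera(name): name is "side" or "top"; returns a dict with "img" (400x640x3 uint8, red, green, blue), "fx", "fy", "cx", "cy" (pixels), "origin" and "rotation" of the camera in the world. Camera axes: x right, y up, looking along -z (the intrinsics and any distortion apply to the point x, -y, -z); pixel columns grow to the right and rows downward; lengths in m; the calibration is good to about 2 mm. A picture is of the moment at which its call begins. There is no depth.
- r.close_job(): hands the job in; it is judged then, once.
The state is a dict: "time": time; "joint_positions": joint angles; "joint_vel": joint speeds; "joint_torque": joint torques, N m; "ee_pos": TCP position; "eef_rot": TCP orientation; "ft_force": force on the tool from outside, world axes, zero at the start; "torque": the same for the moment, N m; "width": finger opening in m; "grip_force": force on a finger pad.
Only numpy, scipy, OpenCV 4.12 (cv2) and the standard library are available. Lean on these libraries where they do the work, as an engineer would, in place of code of your own. Each camera call takes 0.05 s, during which the arm holds its last target. There are 200 camera calls.

## Working session

There is one attempt and no reset: what is moved stays moved. The work goes in short steps, Python scripts to look and compute and a tool call to move; the robot and the scene stay as the last step left them, time stands still between calls to the robot, and variables do not carry over. Pictures are saved under pics/ and viewed, at most 11 in all, crops included, and the job is handed in when it is done.

Besides the shell and the picture viewer there is one more tool, called after ">>>" as name(argument=value, ...) on one line, values as JSON. step_arm: Moves the arm, as the interface text tells. Its arguments: {"type":"object","properties":{"deltas":{"type":"array"},"squeeze":{"type":"number"}},"required":["deltas"]}

```bash
mkdir -p pics
python3 - <<'E'
from bench import readout,cams,r
import cv2,numpy as np,pickle
print(readout.read_state(), r.nose_length)
for n in("side","top"):
    c=cams.camera(n);print(n,{k:(np.round(v,4).tolist() if k!="img" else v.shape) for k,v in c.items()})
    pickle.dump(c,open(n+"0.pkl","wb"))
    cv2.imwrite(f"pics/{n}0.png",c["img"][...,::-1])
E
```

```text
{'time': 0.0, 'joint_positions': array([ 1.225386  ,  0.33286486, -0.06468782,  1.46095941,  0.02162067,
        1.34988602, -0.0884892 ]), 'joint_vel': array([-0.00016819,  0.0009281 , -0.0005546 ,  0.00165131,  0.00127921,
       -0.00033966, -0.00039206]), 'joint_torque': array([-1.11740241e-05, -6.23253393e+01,  2.42707384e-02, -3.89891624e+01,
       -6.14427798e-02,  3.98190378e-02,  1.70335729e-04]), 'ee_pos': array([ 0.19813896, -0.59238221,  0.24374963]), 'eef_rot': array([ 9.87000166e-01,  1.60717661e-01, -1.58641160e-04, -6.92867656e-04]), 'ft_force': array([-0.96997368,  0.76996497, -0.45618063]), 'torque': array([-0.01018773,  0.00987675,  0.01740017]), 'grip_force': 0.0, 'width': 0.08725328891334362} 0.022
side {'img': (400, 640, 3), 'fx': 406.7925, 'fy': 406.7925, 'cx': 318.0357, 'cy': 196.6245, 'origin': [-0.0114, 0.6366, 0.6793], 'rotation': [-0.1658, 0.4522, 0.8255, -0.2942]}
top {'img': (400, 640, 3), 'fx': 421.0085, 'fy': 421.0085, 'cx': 310.9539, 'cy': 205.3484, 'origin': [0.3174, -0.0199, 1.2917], 'rotation': [-0.073, 0.0623, 0.7127, -0.6949]}
```

View pics/side0.png

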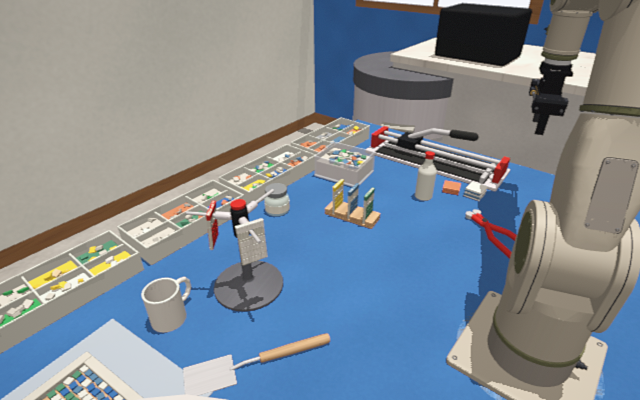

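View pics/top0.png

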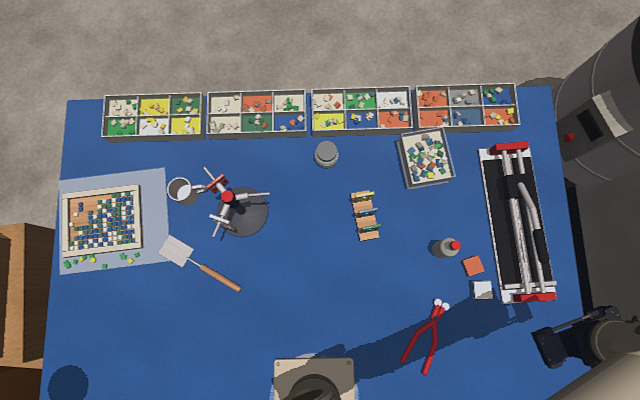

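The side view shows the tree (red cap at about (239,205)). The rack is near (352,213) with yellow, blue and green samples, blue in the middle. In the top view the cap is at (227,196), the empty branch points right towards (270,195), and the rack is near (366,215). I'll enlarge these areas next.

```bash
cat > h.py <<'E'
import numpy as np,cv2,pickle
from scipy.spatial.transform import Rotation as R
def ray(c,u,v):
    d=np.array([(u-c["cx"])/c["fx"],-(v-c["cy"])/c["fy"],-1.]);return R.from_quat(c["rotation"]).apply(d)
def atz(c,u,v,z):
    d=ray(c,u,v);o=np.array(c["origin"]);return o+d*(z-o[2])/d[2]
def proj(c,p):
    q=R.from_quat(c["rotation"]).inv().apply(np.array(p)-c["origin"])
    return np.stack([c["cx"]+c["fx"]*q[...,0]/-q[...,2],c["cy"]+c["fy"]*q[...,1]/q[...,2]],-1)
def tri(cs,uvs):
    A=np.zeros((3,3));b=np.zeros(3)
    for c,(u,v) in zip(cs,uvs):
        d=ray(c,u,v);d/=np.linalg.norm(d);P=np.eye(3)-np.outer(d,d);A+=P;b+=P@c["origin"]
    return np.linalg.solve(A,b)
def crop(c,u,v,w,h,s):
    return cv2.resize(c["img"][v:v+h,u:u+w,::-1],None,fx=s,fy=s,interpolation=cv2.INTER_CUBIC)
E
python3 - <<'E'
from h import *
S=pickle.load(open("side0.pkl","rb"));T=pickle.load(open("top0.pkl","rb"))
a=np.hstack([crop(T,190,150,100,75,4),crop(T,330,175,100,75,4)])
b=np.hstack([crop(S,190,170,100,75,4),crop(S,315,165,100,75,4)])
cv2.imwrite("pics/c0.png",np.vstack([a,b]))
E
```

```text
(no output)
```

View pics/c0.png

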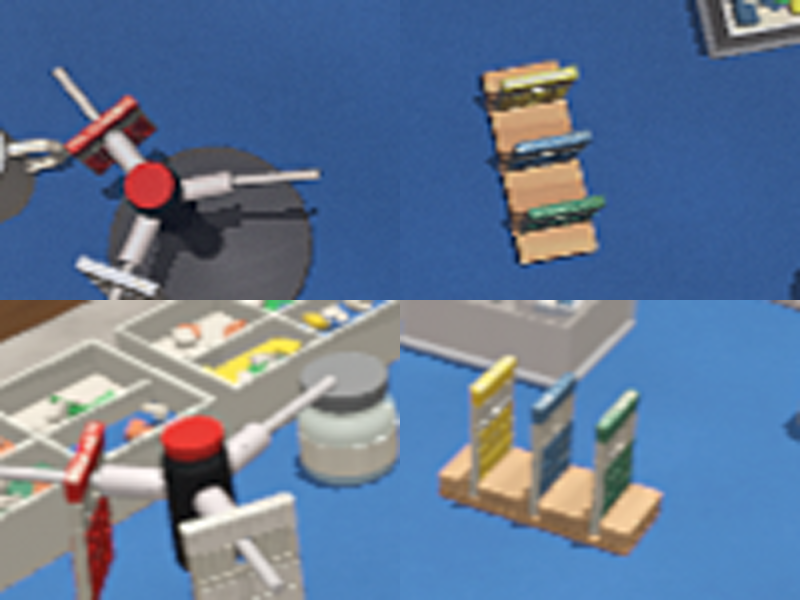

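Run:
```python
from h import *
np.set_printoptions(precision=4,suppress=True)
S=pickle.load(open("side0.pkl","rb"));T=pickle.load(open("top0.pkl","rb"))
ct=lambda x,y:(190+x/4,150+y/4); cs=lambda x,y:(190+x/4,170+(y-300)/4)
rt=lambda x,y:(330+(x-400)/4,175+y/4); rs=lambda x,y:(315+(x-400)/4,165+(y-300)/4)
print("cap",tri([T,S],[ct(150,186),cs(192,437)]),atz(T,*ct(150,186),.23),atz(S,*cs(192,437),.23))
print("tip",tri([T,S],[ct(318,175),cs(332,380)]),atz(T,*ct(318,175),.2046))
print("root",atz(T,*ct(231,183),.1994),atz(S,*cs(262,437),.1994))
print("rack",[atz(T,*rt(*p),.02) for p in((482,75),(556,62),(597,250),(522,262))])
print("rackS",[atz(S,*rs(*p),.02) for p in((440,490),(662,490),(628,552))])
for n,a,b,c,d in(("blue",(514,152),(590,137),(532,414),(577,380)),("yel",(502,86),(577,70),(472,393),(516,360)),("grn",(529,217),(604,200),(598,433),(636,394))):
    A=tri([T,S],[rt(*a),rs(*c)]);B=tri([T,S],[rt(*b),rs(*d)]);print(n,A,B,(A+B)/2,np.linalg.norm(A-B), np.arctan2(*(B-A)[1::-1]), atz(T,*(np.add(rt(*a),rt(*b))/2),.096))
```

```text
cap [0.554  0.2105 0.225 ] [0.5527 0.2092 0.23  ] [0.5481 0.2153 0.23  ]
tip [0.5629 0.1033 0.2043] [0.5627 0.1031 0.2046]
root [0.5601 0.1617 0.1994] [0.5569 0.163  0.1994]
rack [array([ 0.5975, -0.1265,  0.02  ]), array([ 0.6062, -0.184 ,  0.02  ]), array([ 0.4598, -0.2077,  0.02  ]), array([ 0.4521, -0.1507,  0.02  ])]
rackS [array([ 0.5834, -0.1089,  0.02  ]), array([ 0.4606, -0.2079,  0.02  ]), array([ 0.4391, -0.131 ,  0.02  ])]
blue [ 0.526  -0.1404  0.0906] [ 0.5327 -0.1978  0.0891] [ 0.5293 -0.1691  0.0898] 0.057786703637553644 -1.4549331208939411 [ 0.5282 -0.1683  0.096 ]
yel [ 0.5739 -0.1341  0.0923] [ 0.5818 -0.191   0.0908] [ 0.5779 -0.1626  0.0915] 0.057450469008651014 -1.4322708286433008 [ 0.5774 -0.1617  0.096 ]
grn [ 0.4783 -0.1492  0.09  ] [ 0.4868 -0.2045  0.0915] [ 0.4825 -0.1769  0.0908] 0.05594281886933483 -1.4170254448581083 [ 0.4815 -0.1764  0.096 ]
```

Run:
```python
from h import *
np.set_printoptions(precision=4,suppress=True)
S=pickle.load(open("side0.pkl","rb"));T=pickle.load(open("top0.pkl","rb"))
ct=lambda x,y:(190+x/4,150+y/4)
hsv=cv2.cvtColor(T["img"],cv2.COLOR_RGB2HSV)
m=((hsv[...,0]<8)|(hsv[...,0]>172))&(hsv[...,1]>150)&(hsv[...,2]>120)
n,l,st,ce=cv2.connectedComponentsWithStats(m.astype(np.uint8))
for i in range(1,n):
    if st[i,4]>40 and st[i,0]<300: print("red",ce[i],st[i],atz(T,*ce[i],.23))
# foot: low saturation dark
g=(hsv[...,1]<90)&(hsv[...,2]<110); g[:,:195]=0;g[:145]=0;g[250:]=0;g[:,290:]=0
cs,_=cv2.findContours(g.astype(np.uint8),0,1);c=max(cs,key=cv2.contourArea)[:,0].astype(float)
P=np.array([atz(T,u,v,.01)[:2] for u,v in c]);print("footpx",c.min(0),c.max(0),P.min(0),P.max(0))
from scipy.optimize import least_squares
f=least_squares(lambda q:np.hypot(*(P-q).T)-.08,[.553,.209],loss="soft_l1",f_scale=.002);print("foot",f.x)
ax=f.x
for nm,p,z in(("redtip",ct(58,71),.2046),("tip",ct(318,175),.2046),("root",ct(231,183),.1994)):
    for a in (ax,np.array([.5527,.2092])):
        q=atz(T,*p,z)[:2]-a;print(nm,np.hypot(*q),np.degrees(np.arctan2(q[1],q[0])))
print("glue",atz(T,455,244,.15),"jar",atz(T,326,148,.075))
```

```text
red [226.6727 195.9091] [221 191  12  11 110] [0.5543 0.2114 0.23  ]
footpx [211. 195.] [267. 236.] [0.476  0.1331] [0.6036 0.307 ]
foot [0.5241 0.1926]
redtip 0.14322812477634456 36.51940238737034
redtip 0.11041496785982743 38.451265206322454
tip 0.09748881386022201 -66.62654555359033
tip 0.10653581415841462 -84.5923569288279
root 0.047424733824523495 -40.63515527051356
root 0.04802411027118298 -81.19236806859878
glue [ 0.4224 -0.3913  0.15  ] jar [ 0.7289 -0.0539  0.075 ]
```

>>> step_arm(deltas=[[[0, 0, -0.08, 0.03, -0.03, -0.06, 40], [0, 0, -0.17, 0.065, -0.065, -0.06, 40], [0, 0, -0.26, 0.105, -0.1, -0.06, 40], [0, 0, -0.36, 0.145, -0.14, -0.06, 40], [0, 0, -0.46, 0.185, -0.18, -0.06, 40], [0, 0, -0.56, 0.225, -0.22, -0.06, 40], [0, 0, -0.66, 0.265, -0.26, -0.06, 40], [0, 0, -0.76, 0.305, -0.3, -0.06, 40], [0, 0, -0.86, 0.345, -0.34, -0.06, 40], [0, 0, -0.96, 0.385, -0.38, -0.06, 40], [0, 0, -1.06, 0.425, -0.42, -0.06, 40], [0, 0, -1.16, 0.465, -0.46, -0.06, 40], [0, 0, -1.24, 0.505, -0.5, -0.06, 40], [0, 0, -1.31, 0.54, -0.53, -0.06, 40], [0, 0, -1.36, 0.56, -0.555, -0.06, 40], [0, 0, -1.38, 0.575, -0.565, -0.06, 40], [0, 0, -1.38, 0.575, -0.565, -0.06, 40], [0, 0, -1.38, 0.575, -0.565, -0.06, 40]]], squeeze=10)

```text
time: 2.35
ee_pos: [0.5644, 0.1241, 0.3045]
eef_rot: [0.66, 0.751, -0.0, 0.0]
ft_force: [0.1, -0.6, -0.3]
width: 0.0344
grip_force: 0.0
```

Run:
```python
from h import *
from bench import cams
S=cams.camera("side");T=cams.camera("top")
print(proj(S,[.5644,.1241,.2825]),proj(T,[.5644,.1241,.2825]),proj(S,[.5644,.1241,.2024]),proj(T,[.5644,.1241,.2024]))
cv2.imwrite("pics/c1.png",np.hstack([crop(S,210,130,100,120,4),crop(T,210,140,100,120,4)]))
```

```text
[263.08699723 162.12637864] [257.42277592 186.4675911 ] [265.9864952 194.3671922] [261.71218907 193.53155193]
```

View pics/c1.png

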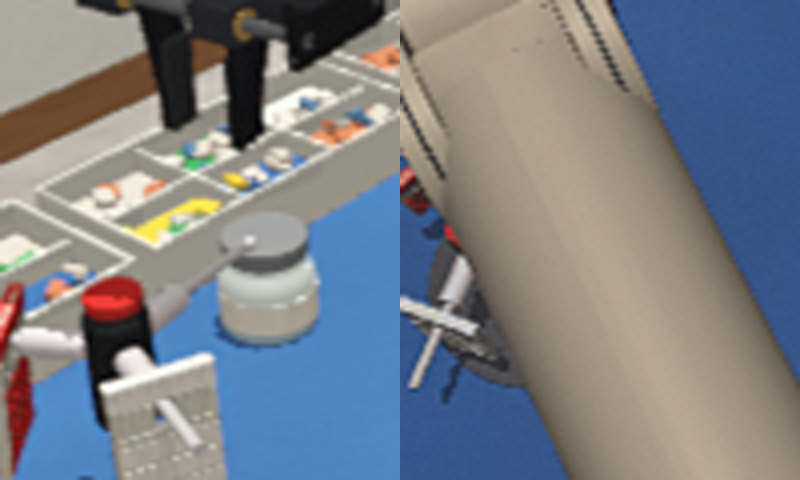

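The fingers straddle the wire in side view: the midpoint is at about (262,164), and the wire is directly below at (266,194). I'll descend.

>>> step_arm(deltas=[[[0, 0, 0, 0, 0, 0.02, 40], [0, 0, 0, 0, 0, 0.04, 40], [0, 0, 0, 0, 0, 0.055, 40], [0, 0, 0, 0, 0, 0.068, 40], [0, 0, 0, 0, 0, 0.08, 40], [0, 0, 0, 0, 0, 0.09, 40], [0, 0, 0, 0, 0, 0.096, 40], [0, 0, 0, 0, 0, 0.096, 40]]])

```text
time: 3.45
ee_pos: [0.5643, 0.1255, 0.2083]
eef_rot: [0.659, 0.752, -0.0, -0.0]
ft_force: [-0.2, 0.4, 0.3]
width: 0.0348
grip_force: 0.0
```

>>> step_arm(deltas=[[[0, 0, 0.052, 0.0001, -0.0045, 0, 40], [0, 0, 0.105, 0.0005, -0.0089, 0, 40], [0, 0, 0.14, 0.0008, -0.0119, 0, 40], [0, 0, 0.175, 0.0013, -0.0148, 0, 40], [0, 0, 0.209, 0.0019, -0.0177, 0, 40], [0, 0, 0.262, 0.0029, -0.0221, 0, 40], [0, 0, 0.323, 0.0044, -0.027, 0, 40], [0, 0, 0.384, 0.0062, -0.0319, 0, 40], [0, 0, 0.454, 0.0086, -0.0373, 0, 40], [0, 0, 0.524, 0.0114, -0.0426, 0, 40], [0, 0, 0.593, 0.0146, -0.0476, 0, 40], [0, 0, 0.663, 0.0181, -0.0525, 0, 40], [0, 0, 0.733, 0.0219, -0.057, 0, 40], [0, 0, 0.803, 0.026, -0.0613, 0, 40], [0, 0, 0.873, 0.0304, -0.0653, 0, 40], [0, 0, 0.942, 0.0351, -0.0689, 0, 40], [0, 0, 1.012, 0.0401, -0.0723, 0, 40], [0, 0, 1.082, 0.0452, -0.0752, 0, 40], [0, 0, 1.152, 0.0505, -0.0778, 0, 40], [0, 0, 1.222, 0.0561, -0.0801, 0, 40]]])

```text
time: 5.95
ee_pos: [0.4795, 0.1698, 0.2094]
eef_rot: [0.972, 0.236, 0.002, 0.001]
ft_force: [9.1, -2.8, -0.1]
width: 0.0353
grip_force: 3.6
```

Run:
```python
from h import *
from bench import cams
S=cams.camera("side");T=cams.camera("top")
pickle.dump(S,open("s2.pkl","wb"));pickle.dump(T,open("t2.pkl","wb"))
cv2.imwrite("pics/c2.png",np.hstack([crop(S,190,150,100,150,4),crop(T,190,140,100,150,4)]))
```

```text
(no output)
```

View pics/c2.png

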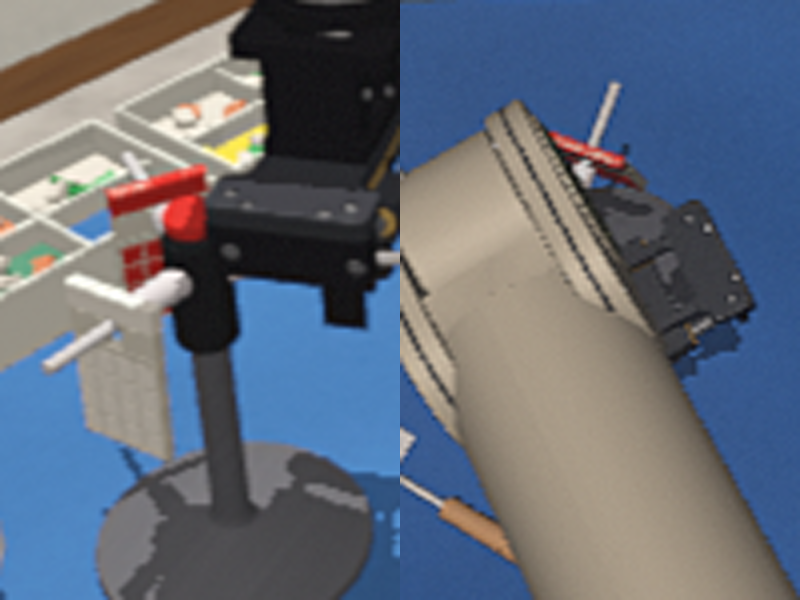

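The empty branch is behind the gripper. The red wire tip is at (243,162) in top view, and the white wire tip is at (202,241) in side view. Both samples are still hanging.

Run:
```python
from h import *
np.set_printoptions(precision=4,suppress=True)
S=pickle.load(open("s2.pkl","rb"));T=pickle.load(open("t2.pkl","rb"))
ax=np.array([.5535,.210])
for nm,C,p,o in(("redT",T,(243.3,161.8),120),("redS",S,(222,189),120),("whS",S,(201.8,241.5),-120)):
    q=atz(C,*p,.2046)[:2]-ax;print(nm,atz(C,*p,.2046),np.hypot(*q),(np.degrees(np.arctan2(q[1],q[0]))-o+180)%360-180)
```

```text
redT [0.6528 0.1734 0.2046] 0.10583531558583559 -140.255767779126
redS [0.6554 0.1726 0.2046] 0.10858378872788305 -140.1547593540735
whS [0.5362 0.3176 0.2046] 0.10902848693985448 -140.8623466335144
```

>>> step_arm(deltas=[[[0, 0, 0.052, 0.0001, -0.0045, 0, 40], [0, 0, 0.105, 0.0005, -0.0089, 0, 40], [0, 0, 0.157, 0.001, -0.0133, 0, 40], [0, 0, 0.209, 0.0019, -0.0177, 0, 40], [0, 0, 0.262, 0.0029, -0.0221, 0, 40], [0, 0, 0.305, 0.0039, -0.0256, 0, 40], [0, 0, 0.332, 0.0046, -0.0277, 0, 40], [0, 0, 0.332, 0.0046, -0.0277, 0, 40], [0, 0, 0.262, 0.0029, -0.0221, 0, 40], [0, 0, 0.175, 0.0013, -0.0148, 0, 40], [0, 0, 0.175, 0.0013, -0.0148, 0, 40], [0, 0, 0.175, 0.0013, -0.0148, -0.03, 40], [0, 0, 0.175, 0.0013, -0.0148, -0.07, 50], [0, 0, 0.175, 0.0013, -0.0148, -0.1, 60]]])

```text
time: 7.8
ee_pos: [0.4718, 0.1849, 0.3103]
eef_rot: [0.988, 0.151, 0.001, -0.0]
ft_force: [1.0, 0.1, -0.3]
width: 0.0464
grip_force: 0.0
```

>>> step_arm(deltas=[[[0, 0, 0.01, -0.003, 0.02, 0, 60], [0, 0, 0.03, -0.008, 0.06, 0, 60], [0, 0, 0.05, -0.014, 0.1, 0, 80], [0, 0, 0.065, -0.021, 0.145, 0, 100], [0, 0, 0.08, -0.028, 0.19, 0.02, 100], [0, 0, 0.1, -0.034, 0.235, 0.05, 100], [0, 0, 0.12, -0.04, 0.28, 0.08, 100], [0, 0, 0.13, -0.045, 0.315, 0.11, 100], [0, 0, 0.14, -0.05, 0.34, 0.135, 100], [0, 0, 0.143, -0.051, 0.353, 0.145, 100], [0, 0, 0.143, -0.051, 0.353, 0.145, 100], [0, 0, 0.143, -0.051, 0.353, 0.145, 100]]])

```text
time: 9.3
ee_pos: [0.5301, -0.1665, 0.1646]
eef_rot: [0.997, 0.082, 0.001, 0.0]
ft_force: [0.1, -0.7, -0.3]
width: 0.0869
grip_force: 0.0
```

Run:
```python
from h import *
from bench import cams,readout
s=readout.read_state();p=s["ee_pos"];Q=R.from_quat(s["eef_rot"]);print(p,np.degrees(np.arctan2(*Q.as_matrix()[1::-1,0])))
S=cams.camera("side");T=cams.camera("top")
pickle.dump(S,open("s3.pkl","wb"));pickle.dump(T,open("t3.pkl","wb"))
tip=p+Q.apply([[0,-.0435,.022],[0,.0435,.022]]);print(proj(S,tip))
a=np.hstack([crop(S,310,120,100,150,4),crop(S,190,150,100,75,4) if 0 else np.vstack([crop(T,190,140,100,75,4),crop(S,190,165,100,75,4)])])
cv2.imwrite("pics/c3.png",a)
```

```text
[ 0.53010972 -0.16646612  0.16457112] 9.399205787287425
[[346.47893696 179.86013515]
 [360.54270841 166.19875639]]
```

View pics/c3.png

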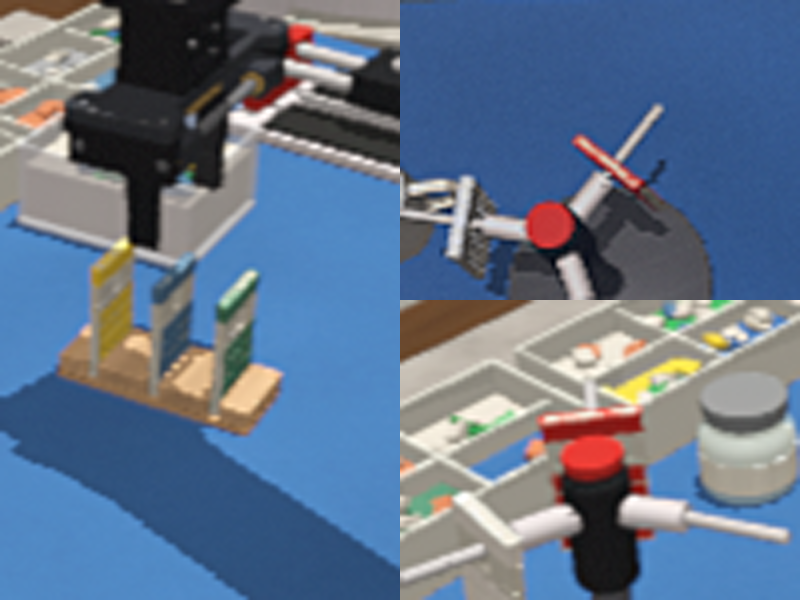

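Run:
```python
from h import *
np.set_printoptions(precision=4,suppress=True)
S=pickle.load(open("s3.pkl","rb"));T=pickle.load(open("t3.pkl","rb"))
print(proj(S,[.5285,-.1675,.096]))
ax=np.array([.5535,.210])
for nm,C,p,o,z in(("redT",T,(254.6,166.9),120,.2046),("tipS",S,(287,224.3),0,.2046),("rootS",S,(261.5,219.3),0,.1994),("whT",T,(190.5,193.5),-120,.2046)):
    q=atz(C,*p,z)[:2]-ax;print(nm,atz(C,*p,z),np.hypot(*q),(np.degrees(np.arctan2(q[1],q[0]))-o+180)%360-180)
cv2.imwrite("pics/c4.png",np.hstack([crop(T,180,150,90,100,4),crop(S,180,165,110,100,4)]))
```

```text
[353.7514 187.6015]
redT [0.6377 0.1428 0.2046] 0.10768043798230902 -158.58502896792834
tipS [0.4496 0.1786 0.2046] 0.10853148080233808 -163.16260987552428
rootS [0.5067 0.1935 0.1994] 0.04965603024667727 -160.63401070979867
whT [0.5692 0.3135 0.2046] 0.1046739752678816 -158.626770048455
```

View pics/c4.png

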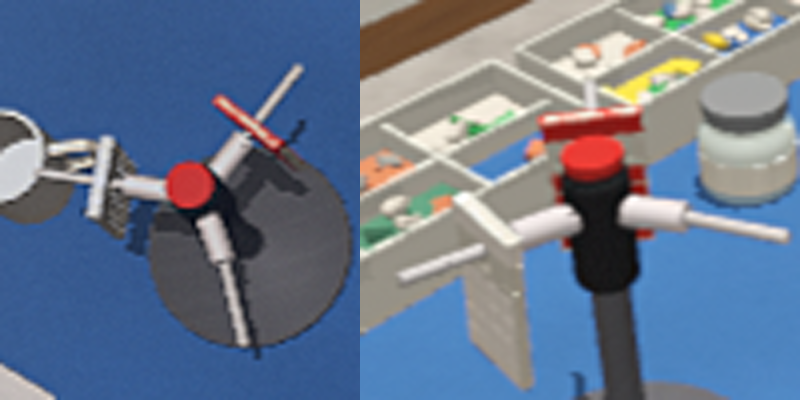

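>>> step_arm(deltas=[[[0, 0, 0, -0.0015, 0, 0.02, 100], [0, 0, 0, -0.0015, 0, 0.04, 100], [0, 0, 0, -0.0015, 0, 0.055, 100], [0, 0, 0, -0.0015, 0, 0.068, 100], [0, 0, 0, -0.0015, 0, 0.076, 100], [0, 0, 0, -0.0015, 0, 0.0775, 100], [0, 0, 0, -0.0015, 0, 0.0775, 80], [0, 0, 0, -0.0015, 0, 0.0775, 65], [0, 0, 0, -0.0015, 0, 0.0775, 58], [0, 0, 0, -0.0015, 0, 0.0775, 50], [0, 0, 0, -0.0015, 0, 0.0775, 50], [0, 0, 0, -0.0015, 0, 0.0775, 50]]], squeeze=12)

```text
time: 10.9
ee_pos: [0.5282, -0.1681, 0.0862]
eef_rot: [0.997, 0.081, 0.0, 0.0]
ft_force: [0.5, 0.0, 1.1]
width: 0.0538
grip_force: 12.0
```

Tile gripped (width 53.8 mm). In top view the empty wire's tip is at (240.8,236.3) and the socket end at (234.8,214.5). I'll lift it out while working out the wire line.

Run:
```python
from h import *
np.set_printoptions(precision=4,suppress=True)
S=pickle.load(open("s3.pkl","rb"));T=pickle.load(open("t3.pkl","rb"))
ax=np.array([.5535,.210])
tip=tri([T,S],[(240.8,236),(287,224.2)]);root=tri([T,S],[(234.8,214.5),(261.6,219)])
for nm,p in(("tip",tip),("root",root),("tipT",atz(T,240.8,236,.2046)),("rootT",atz(T,234.8,214.5,.1994))):
    q=p[:2]-ax;print(nm,p,np.hypot(*q),np.degrees(np.arctan2(q[1],q[0])))
y=np.radians(-158.7);u=np.array([np.cos(y),np.sin(y)]);n=np.array([-u[1],u[0]])
P=lambda r,o:[*(ax+u*r+n*o),.195+r*np.tan(np.radians(5))]
for o in(0,-.008):
  for r in(.05,.11): print(o,r,P(r,o),proj(T,P(r,o)),proj(S,P(r,o)))
```

```text
tip [0.4515 0.178  0.2039] 0.1068970934628294 -162.5789393283288
root [0.5085 0.1942 0.2002] 0.047686564070691495 -160.68813087214497
tipT [0.4522 0.1785 0.2046] 0.10609105638944924 -162.707148553055
rootT [0.5103 0.1958 0.1994] 0.04547350784058791 -161.75975356908506
0 0.05 [np.float64(0.5069154386207225), np.float64(0.19183743847635107), np.float64(0.19937443317629622)] [236.2728 215.7309] [262.0179 218.8835]
0 0.11 [np.float64(0.4510139649655896), np.float64(0.17004236464797237), np.float64(0.20462375298785165)] [244.0245 236.3717] [289.4301 222.0437]
-0.008 0.05 [np.float64(0.5040094287769387), np.float64(0.19929096829703546), np.float64(0.19937443317629622)] [233.4435 216.8911] [260.3409 221.0888]
-0.008 0.11 [np.float64(0.4481079551218058), np.float64(0.17749589446865677), np.float64(0.20462375298785165)] [241.1569 237.5577] [287.933  224.3262]
```

>>> step_arm(deltas=[[[0, 0, 0, 0, 0, -0.006, 50], [0, 0, 0, 0, 0, -0.016, 50], [0, 0, 0, 0, 0, -0.03, 50], [0, 0, 0, 0, 0, -0.05, 50], [0, 0, 0, 0, 0, -0.075, 50], [0, 0, 0, 0, 0, -0.1, 50], [0, 0, 0, 0, 0, -0.118, 50], [0, 0, 0, 0, 0, -0.13, 50], [0, 0, 0, 0, 0, -0.134, 50], [0, 0, 0, 0, 0, -0.134, 50]]])

```text
time: 12.15
ee_pos: [0.5279, -0.1679, 0.2197]
eef_rot: [0.997, 0.081, -0.0, -0.0]
ft_force: [0.1, 0.1, -0.4]
width: 0.0541
grip_force: 12.0
```

>>> step_arm(deltas=[[[0, 0, -0.005, -0.002, -0.01, 0, 50], [0, 0, -0.017, -0.005, -0.03, 0, 50], [0, 0, -0.034, -0.011, -0.06, 0, 50], [0, 0, -0.053, -0.017, -0.095, 0, 50], [0, 0, -0.073, -0.023, -0.13, 0, 50], [0, 0, -0.093, -0.03, -0.165, 0, 50], [0, 0, -0.112, -0.036, -0.2, 0, 50], [0, 0, -0.132, -0.042, -0.235, 0.001, 50], [0, 0, -0.15, -0.048, -0.268, 0.001, 50], [0, 0, -0.167, -0.054, -0.298, 0.002, 50], [0, 0, -0.181, -0.058, -0.323, 0.002, 50], [0, 0, -0.19, -0.061, -0.34, 0.002, 50], [0, 0, -0.195, -0.0627, -0.348, 0.002, 50], [0, 0, -0.195, -0.0627, -0.348, 0.002, 50], [0, 0, -0.195, -0.0627, -0.348, 0.002, 50]]])

```text
time: 14.02
ee_pos: [0.41, 0.1645, 0.218]
eef_rot: [0.984, 0.177, -0.0, 0.0]
ft_force: [-0.4, -0.0, -1.4]
width: 0.0541
grip_force: 12.0
```

Run:
```python
from h import *
from bench import cams,readout
np.set_printoptions(precision=4,suppress=True)
s=readout.read_state();p=s["ee_pos"];Q=R.from_quat(s["eef_rot"]);print(p,np.degrees(np.arctan2(*Q.as_matrix()[1::-1,0])),s["ft_force"],s["torque"])
S=cams.camera("side");T=cams.camera("top")
pickle.dump(S,open("s5.pkl","wb"));pickle.dump(T,open("t5.pkl","wb"))
sl=p+Q.apply([[0,0,.0122],[0,-.027,-.0098],[0,.027,-.0098],[0,.027,.0802],[0,-.027,.0802]]);print(sl,proj(S,sl))
cv2.imwrite("pics/c5.png",np.hstack([crop(S,220,140,130,150,4)]))
```

```text
[0.41   0.1645 0.218 ] 20.42053262609865 [-0.367  -0.0047 -1.3741] [-0.0113 -0.016  -0.054 ]
[[0.41   0.1645 0.2058]
 [0.4006 0.1898 0.2278]
 [0.4195 0.1392 0.2278]
 [0.4195 0.1392 0.1378]
 [0.4006 0.1898 0.1378]] [[306.8822 228.0752]
 [301.5446 226.8607]
 [311.4267 211.2092]
 [312.1417 246.9177]
 [302.892  263.5416]]
```

View pics/c5.png

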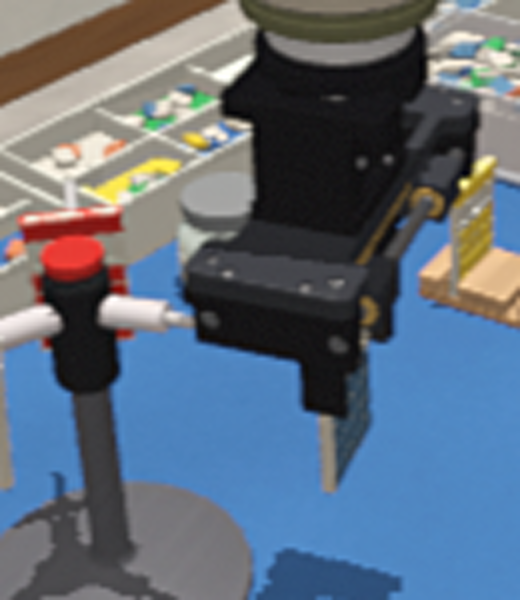

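>>> step_arm(deltas=[[[0, 0, 0, 0.008, 0.001, 0, 50], [0, 0, 0, 0.018, 0.0018, 0, 50], [0, 0, 0, 0.026, 0.0018, 0, 50], [0, 0, 0, 0.031, 0.0018, 0, 50], [0, 0, 0, 0.034, 0.0018, 0, 50], [0, 0, 0, 0.036, 0.0018, 0, 50], [0, 0, 0, 0.038, 0.0018, 0, 50], [0, 0, 0, 0.038, 0.0018, 0, 50]]])

```text
time: 15.12
ee_pos: [0.4461, 0.1768, 0.2181]
eef_rot: [0.984, 0.178, 0.0, 0.0]
ft_force: [1.3, -0.5, -0.3]
width: 0.0539
grip_force: 12.0
```

>>> step_arm(deltas=[[[0, 0, 0, 0.001, 0.0005, 0, 50], [0, 0, 0, 0.002, 0.0005, 0, 50], [0, 0, 0, 0.002, 0.0005, 0, 50]]])

```text
time: 15.5
ee_pos: [0.448, 0.1772, 0.218]
eef_rot: [0.984, 0.178, 0.0, 0.0]
ft_force: [0.8, 0.1, -0.7]
width: 0.0543
grip_force: 12.0
```

```bash
cat > st.py <<'E'
from h import *
from bench import readout
np.set_printoptions(precision=4,suppress=True)
s=readout.read_state();p=s["ee_pos"];Q=R.from_quat(s["eef_rot"]);d=p-[.41,.1645,.218]
a=np.radians(20.42);e=np.array([np.cos(a),np.sin(a),0]);f=np.array([np.sin(a),-np.cos(a),0])
F=s["ft_force"];print("along %.4f lat %.4f dz %.4f yaw %.2f F along %.1f lat %.1f z %.1f"%(d@e,d@f,d[2],np.degrees(np.arctan2(*Q.as_matrix()[1::-1,0])),F@e,F@f,F[2]),s["torque"],s["width"])
E
python3 st.py
```

```text
along 0.0401 lat 0.0014 dz 0.0000 yaw 20.51 F along 0.8 lat 0.2 z -0.7 [-0.0535 -0.0791  0.0109] 0.054255537793879045
```

>>> step_arm(deltas=[[[0, 0, 0, 0.001, 0, 0, 50], [0, 0, 0, 0.002, 0, 0, 50], [0, 0, 0, 0.003, 0, 0, 50], [0, 0, 0, 0.003, 0, 0, 50]]])

```text
time: 16.0
ee_pos: [0.451, 0.1781, 0.218]
eef_rot: [0.984, 0.178, 0.0, 0.0]
ft_force: [-0.1, -1.3, -0.6]
width: 0.0541
grip_force: 12.0
```

```bash
python3 st.py
```

```text
along 0.0431 lat 0.0015 dz 0.0000 yaw 20.49 F along -0.6 lat 1.2 z -0.6 [-0.2353 -0.0577  0.0139] 0.05407299187934779
```

>>> step_arm(deltas=[[[0, 0, 0, 0, 0.0006, 0, 50], [0, 0, 0, 0.001, 0.0006, 0, 50], [0, 0, 0, 0.002, 0.0006, 0, 50], [0, 0, 0, 0.002, 0.0006, 0, 50]]])

```text
time: 16.5
ee_pos: [0.453, 0.1784, 0.218]
eef_rot: [0.984, 0.178, 0.0, -0.0]
ft_force: [-0.2, 0.3, -2.0]
width: 0.0542
grip_force: 12.0
```

```bash
python3 st.py
python3 - <<'E'
from h import *
from bench import cams
S=cams.camera("side");pickle.dump(S,open("s6.pkl","wb"));T=cams.camera("top")
cv2.imwrite("pics/c6.png",np.hstack([crop(S,225,165,100,120,4),crop(T,190,150,100,120,4)]))
E
```

```text
along 0.0452 lat 0.0019 dz 0.0000 yaw 20.50 F along -0.1 lat -0.4 z -2.0 [-0.012  -0.0495 -0.0078] 0.054220554249922455
```

View pics/c6.png

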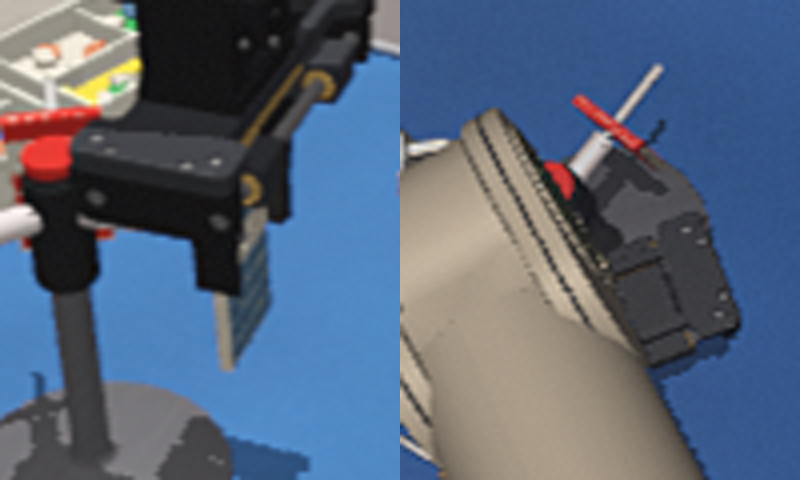

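>>> step_arm(deltas=[[[0, 0, 0, 0.0015, 0.0002, 0.0005, 50], [0, 0, 0, 0.003, 0.0004, 0.001, 50], [0, 0, 0, 0.0045, 0.0005, 0.0012, 50], [0, 0, 0, 0.006, 0.0006, 0.0015, 50], [0, 0, 0, 0.0075, 0.0007, 0.0015, 50], [0, 0, 0, 0.009, 0.0008, 0.0015, 50], [0, 0, 0, 0.009, 0.0008, 0.0015, 50]]])

```text
time: 17.48
ee_pos: [0.4617, 0.1808, 0.2165]
eef_rot: [0.984, 0.178, 0.0, -0.0]
ft_force: [1.0, 0.0, -0.9]
width: 0.0541
grip_force: 12.0
```

```bash
python3 st.py
```

```text
along 0.0542 lat 0.0028 dz -0.0015 yaw 20.50 F along 1.0 lat 0.4 z -0.9 [-0.0242 -0.0298 -0.0198] 0.05405715612089834
```

>>> step_arm(deltas=[[[0, 0, 0, 0.0015, 0.0001, 0.0001, 50], [0, 0, 0, 0.003, 0.0002, 0.0002, 50], [0, 0, 0, 0.0045, 0.0004, 0.0004, 50], [0, 0, 0, 0.006, 0.0005, 0.0005, 50], [0, 0, 0, 0.0075, 0.0006, 0.0006, 50], [0, 0, 0, 0.009, 0.0008, 0.0008, 50], [0, 0, 0, 0.0105, 0.0009, 0.0009, 50], [0, 0, 0, 0.0105, 0.0009, 0.0009, 50]]])

```text
time: 18.48
ee_pos: [0.4719, 0.1836, 0.2156]
eef_rot: [0.984, 0.178, 0.0, 0.0]
ft_force: [0.8, 0.6, -1.3]
width: 0.0538
grip_force: 12.0
```

```bash
python3 st.py
```

```text
along 0.0647 lat 0.0037 dz -0.0024 yaw 20.50 F along 1.0 lat -0.2 z -1.3 [-0.1287 -0.1589  0.0136] 0.05384624637938456
```

>>> step_arm(deltas=[[[0, 0, 0, 0.0015, 0.0001, 0.0001, 50], [0, 0, 0, 0.003, 0.0002, 0.0002, 50], [0, 0, 0, 0.0045, 0.0004, 0.0004, 50], [0, 0, 0, 0.006, 0.0005, 0.0005, 50], [0, 0, 0, 0.0075, 0.0006, 0.0006, 50], [0, 0, 0, 0.009, 0.0008, 0.0008, 50], [0, 0, 0, 0.0105, 0.0009, 0.0009, 50], [0, 0, 0, 0.012, 0.001, 0.001, 50], [0, 0, 0, 0.012, 0.001, 0.001, 50]]])

```text
time: 19.6
ee_pos: [0.4836, 0.1868, 0.2147]
eef_rot: [0.984, 0.178, 0.0, 0.0]
ft_force: [0.4, -1.4, -1.2]
width: 0.0539
grip_force: 12.0
```

```bash
python3 st.py;python3 - <<'E'
from h import *
from bench import cams,readout
S=cams.camera("side");pickle.dump(S,open("s7.pkl","wb"))
s=readout.read_state();Q=R.from_quat(s["eef_rot"])
print(proj(S,s["ee_pos"]+Q.apply([[0,.027,.0802],[0,-.027,.0802]])))
cv2.imwrite("pics/c7.png",crop(S,225,165,90,110,5))
E
```

```text
along 0.0768 lat 0.0048 dz -0.0033 yaw 20.50 F along -0.1 lat 1.4 z -1.2 [-0.3271 -0.1412 -0.001 ] 0.053917518275969856
[[279.25623886 239.5049396 ]
 [268.63329763 255.20885598]]
```

View pics/c7.png

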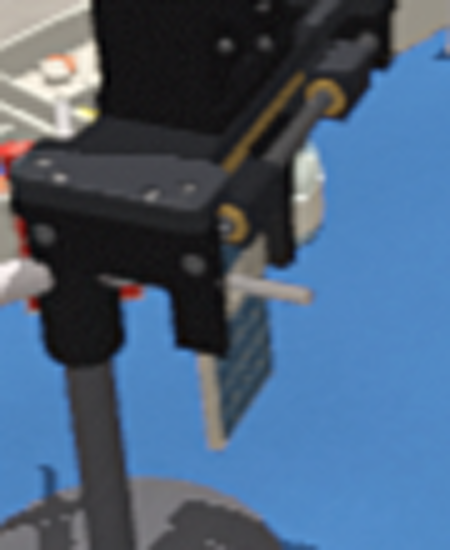

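The wire now sticks out through the tile's slot, with its tip at crop (308,295). I'll continue, easing about 0.7 mm sideways where it touches.

>>> step_arm(deltas=[[[0, 0, 0, 0, 0.0007, 0, 50], [0, 0, 0, 0.0015, 0.0008, 0.0001, 50], [0, 0, 0, 0.003, 0.0009, 0.0002, 50], [0, 0, 0, 0.0045, 0.0011, 0.0004, 50], [0, 0, 0, 0.006, 0.0012, 0.0005, 50], [0, 0, 0, 0.0075, 0.0013, 0.0006, 50], [0, 0, 0, 0.009, 0.0015, 0.0008, 50], [0, 0, 0, 0.0105, 0.0016, 0.0009, 50], [0, 0, 0, 0.012, 0.0017, 0.001, 50], [0, 0, 0, 0.012, 0.0017, 0.001, 50]]])

```text
time: 20.9
ee_pos: [0.4953, 0.1895, 0.2136]
eef_rot: [0.984, 0.178, -0.0, 0.0]
ft_force: [-0.1, 0.7, -0.4]
width: 0.0541
grip_force: 12.0
```

```bash
python3 st.py
```

```text
along 0.0886 lat 0.0063 dz -0.0044 yaw 20.50 F along 0.1 lat -0.7 z -0.4 [0.0567 0.0096 0.035 ] 0.0541411457834738
```

>>> step_arm(deltas=[[[0, 0, 0, 0.001, 0, 0.0001, 50], [0, 0, 0, 0.002, 0.0001, 0.0002, 50], [0, 0, 0, 0.003, 0.0002, 0.0003, 50], [0, 0, 0, 0.004, 0.0003, 0.0004, 50], [0, 0, 0, 0.005, 0.0004, 0.0005, 50], [0, 0, 0, 0.006, 0.0004, 0.0006, 50], [0, 0, 0, 0.006, 0.0004, 0.0006, 50]]])

```text
time: 21.78
ee_pos: [0.501, 0.1912, 0.213]
eef_rot: [0.984, 0.178, 0.0, 0.0]
ft_force: [0.4, -0.0, -0.7]
width: 0.0542
grip_force: 12.0
```

```bash
python3 st.py
```

```text
along 0.0946 lat 0.0067 dz -0.0050 yaw 20.50 F along 0.4 lat 0.2 z -0.7 [-0.0574 -0.0515  0.0099] 0.054224568411540205
```

>>> step_arm(deltas=[[[0, 0, 0, 0.0005, 0, 0, 50], [0, 0, 0, 0.001, 0, 0.0001, 50], [0, 0, 0, 0.0015, 0.0001, 0.0001, 50], [0, 0, 0, 0.002, 0.0001, 0.0002, 50], [0, 0, 0, 0.002, 0.0001, 0.0002, 50]]])

```text
time: 22.4
ee_pos: [0.5021, 0.1915, 0.2128]
eef_rot: [0.984, 0.178, -0.001, 0.0]
ft_force: [-5.5, -1.8, 3.4]
width: 0.0538
grip_force: 12.0
```

```bash
python3 st.py
```

```text
along 0.0958 lat 0.0068 dz -0.0052 yaw 20.50 F along -5.8 lat -0.2 z 3.4 [-0.5721  1.4234  0.0209] 0.053840465493469304
```

Contact with the socket end face at 5.8 N, about where expected. I'll ease back slightly, then lower the slot's top edge onto the wire.

>>> step_arm(deltas=[[[0, 0, 0, -0.001, 0, 0, 50], [0, 0, 0, -0.001, 0, 0.001, 50], [0, 0, 0, -0.001, 0, 0.002, 50], [0, 0, 0, -0.001, 0, 0.003, 50], [0, 0, 0, -0.001, 0, 0.0037, 50], [0, 0, 0, -0.001, 0, 0.0037, 50]]])

```text
time: 23.15
ee_pos: [0.502, 0.1914, 0.209]
eef_rot: [0.984, 0.178, -0.0, 0.0]
ft_force: [-1.7, -1.5, -0.5]
width: 0.0546
grip_force: 12.0
```

```bash
python3 st.py
```

```text
along 0.0955 lat 0.0069 dz -0.0090 yaw 20.50 F along -2.1 lat 0.8 z -0.5 [-0.3006  0.4187  0.0087] 0.054586123359318534
```

>>> step_arm(deltas=[[[0, 0, 0, 0, 0, 0.0005, 50], [0, 0, 0, 0, 0, 0.001, 50], [0, 0, 0, 0, 0, 0.0013, 50], [0, 0, 0, 0, 0, 0.0013, 50]]])

```text
time: 23.65
ee_pos: [0.5019, 0.1914, 0.2078]
eef_rot: [0.984, 0.178, 0.0, 0.0]
ft_force: [-2.3, -1.4, 1.2]
width: 0.0541
grip_force: 12.0
```

```bash
python3 st.py
```

```text
along 0.0956 lat 0.0068 dz -0.0102 yaw 20.50 F along -2.6 lat 0.5 z 1.2 [-0.3278  0.4982 -0.0109] 0.05410311562947741
```

>>> step_arm(deltas=[[[0, 0, 0, 0, 0, 0.0003, 50], [0, 0, 0, 0, 0, 0.0003, 66], [0, 0, 0, 0, 0, 0.0003, 72], [0, 0, 0, 0, 0, 0.0003, 80], [0, 0, 0, 0, 0, 0.0003, 80], [0, 0, 0, 0, 0, 0.0003, 80], [0, 0, 0, 0, 0, 0.0003, 80], [0, 0, 0, 0, 0, -0.005, 80], [0, 0, 0, 0, 0, -0.015, 80], [0, 0, 0, 0, 0, -0.03, 80], [0, 0, 0, 0, 0, -0.055, 80], [0, 0, 0, 0, 0, -0.085, 80], [0, 0, 0, -0.02, 0.01, -0.11, 80], [0, 0, 0, -0.04, 0.05, -0.12, 80], [0, 0, 0, -0.04, 0.1, -0.12, 80], [0, 0, 0, -0.04, 0.15, -0.12, 80], [0, 0, 0, -0.04, 0.19, -0.12, 80], [0, 0, 0, -0.04, 0.21, -0.12, 80], [0, 0, 0, -0.04, 0.21, -0.12, 80]]])

```text
time: 26.02
ee_pos: [0.5382, -0.0195, 0.3281]
eef_rot: [0.984, 0.177, 0.0, -0.0]
ft_force: [-0.9, 0.0, -0.6]
width: 0.0692
grip_force: 0.0
```

```bash
python3 st.py;python3 - <<'E'
from h import *
from bench import cams
S=cams.camera("side");T=cams.camera("top");pickle.dump((S,T),open("f.pkl","wb"))
cv2.imwrite("pics/c8.png",np.hstack([crop(S,180,165,100,140,4),crop(T,180,140,100,140,4)]))
E
```

```text
along 0.0559 lat 0.2172 dz 0.1101 yaw 20.43 F along -0.8 lat -0.3 z -0.6 [-0.0004  0.0151 -0.0202] 0.06920907320972047
```

View pics/c8.png

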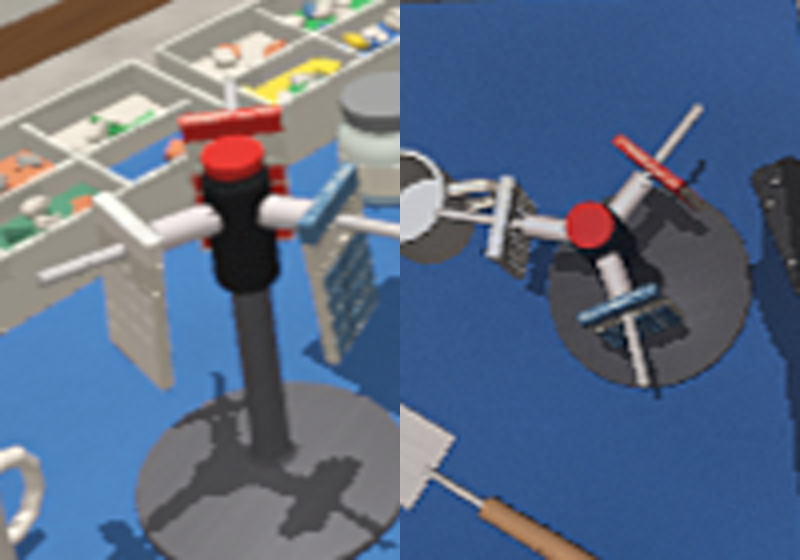

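The blue tile hangs at the socket end: top edge centre near (234.5,216) in top view, socket visible up to it. Red and white are still hung. A numeric check before handing in:

Run:
```python
from h import *
np.set_printoptions(precision=4,suppress=True)
S,T=pickle.load(open("f.pkl","rb"))
ax=np.array([.5535,.210])
for C,p in((T,(180+(619-400)/4,140+305/4)),(S,(180+328/4,165+205/4))):
    q=atz(C,*p,.2165)[:2]-ax;print(q@[np.cos(np.radians(-159)),np.sin(np.radians(-159))],np.degrees(np.arctan2(q[1],q[0])))
q=atz(T,180+(700-400)/4,140+106/4,.2046)[:2]-ax;print("tree yaw",np.degrees(np.arctan2(q[1],q[0]))-120)
```

```text
0.053724579244546114 -160.96833610792777
0.057722657868349334 -171.72625837045084
tree yaw -158.67109154296782
```

```bash
python3 -c "
from bench import r
print(r.close_job())"
```

```text
the job is handed in; nothing more can be done
None
```

I turned the tree so its empty branch points at the robot (within about 1° by camera), hung the blue tile on it home against the socket, and let go. Red and white are still hanging, the hardest reading while feeling and seating the tile was about 7 N, and the job was handed in at about 26 s; no verdict came back.

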